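Set and show a shot on the sprung range gauge

TASK

Set the shot's range on the game table's wooden range gauge and show it to the players: drape the bent metal saddle over the gauge's horizontal bar, between the two collars, and let go of it; then take the sprung rod by its upright handle and pull it out until its needle is level with the middle of the saddle. Finish while still holding the rod out there against its spring, with the saddle hanging straight on the bar; leave the cup, the figure and the die where they stand.

Things in the scene. Friction and masses are not known exactly. Their poses are not given: they have to be found in the camera images.
- gauge: Fixed wooden board, 350 x 200 x 18 mm, on the table. x runs along rod and bar, z up. Origin on the table under the rod's line; the board spans x -200 to 150, y -80 to 120 mm. An aluminium tube (21 mm across, axis 45 mm above the table, y 0) spans x 0 to 148 mm; the rod comes out of its mouth towards -x.
- collars: Two fixed dark collars (18 mm across, 8 long, 50 mm free between them) on the gauge's steel bar: 10 mm across, axis 100 mm above the table, along gauge y = 100 mm, x -195 to -25 mm, on end posts 12 x 10 mm, 109 high. Origin on the bar's axis half-way between the collars, at gauge x -145 to -100 mm; axes as the gauge's.
- saddle: The loose saddle: origin at the centre of its underside (24 mm below point saddle_center); axes as there.
- saddle_center (a point): Centre of the loose saddle: 3 mm aluminium sheet, two upright legs under a tent roof (35 degree slopes); 36 mm long (x, lies along the bar), 34 wide over the legs (y), 48 high, 60 g, 28 mm free between the legs, open below and at the ends. Flat leg sides up to 36 mm. Stands on its legs. Hung, its centre is 15 mm below the bar's axis. A dark line marks its middle. Either way round is right.
- rod: Sprung rod with handle and needle, sliding in the tube. Its frame is the gauge's when the rod is fully in (the start) and moves to gauge -x as it is pulled, 125 mm at most. The spring pulls it in with about 4 N at rest, plus 0.6 N per 10 mm (7 to 10 N where wanted); let go, it snaps back.
- handle_grip (a point): On the axis of the rod's upright black round handle (18 mm across, its top 110 mm above the table), 88 mm above the table; gauge x = -40 mm, y = 0 when the rod is in. Axes as the gauge's.
- needle_tip (a point): Tip of the rod's thin dark needle, which runs from the handle 68 mm to gauge +y, 45 mm above the table, then up to this tip at 85 mm. Same gauge x as the handle. It is level with the saddle when its gauge x equals that of the saddle's centre (60 to 105 mm of pull, a little more or less with the saddle's place).
- cup: Loose paper-white cup, 72 mm across, 90 mm high, origin at the centre of its underside; bystander.
- figure: Loose grey miniature figure, 52 mm high on a 32 mm round base, with a spear; origin under the base; bystander.
- die: Loose large black die, about 32 mm across, 28 mm high; origin under it; bystander.

How it is judged:
By the outcome, as a careful person would: the job done as asked, in the order asked, and still so for the second after the job is handed in, while the arm keeps its last pose, push and grip.
It also fails if it takes over 54 s, if anything falls off the work surface, if the arm or the gripper's body presses on something with over 40 N, if the wrist force passes 120 N, or if a joint passes its speed limit or range.

ROBOT

A 6-joint arm with a two-finger parallel gripper is mounted at the origin on the work surface. World frame = base frame: x ahead of the robot, y to its left, z up, the work surface at z = 0. Lengths are in mm, angles in rad, forces in N, time in s.
With the tool pointing down it reaches from about 225 to 875 mm from the base axis. Payload 3.4 kg.
Tool frame: the origin (TCP) lies at the centre of the arm's flange, where the gripper is bolted on; the fingertips stand 173 mm ahead of it and the grasp point (between the pads) lies 155 mm ahead of it (robot.tip_extent is the distance from the TCP to the fingertips, in mm); z points along the fingers, y is the line along which they close (so a half turn about z gives the same grasp; the last joint's range is limited). The gripper opens to 85 mm and grips with 20 to 120 N. Pads are 22 mm wide; open, the fingers measure 114 mm over their backs; the gripper's body (76 mm by 85 mm) begins 54 mm behind the grasp point. The pads swing forward as they close: fully open they stand 13 mm farther back than shut.
Start: joints at [-1.466, 0.276, 1.505, -0, 1.361, -0.121], TCP at [128.729, -560.422, 404.728] pointing down, gripper open.
Joint ranges: [-2.89, 2.89], [-0.75, 2.08], [0.22, 2.7], [-1.18, 4.32], [0.11, 2.71], [-2.7, 2.7]. Speed limits (rad/s): [2.57, 2.57, 3.14, 3.14, 3.14, 3.14].

INTERFACE

Orientations are given as a unit quaternion [x, y, z, w].
In Python, from plant import robot gives the robot as it stands. The module is installed in compiled form; this text tells all that it offers.
- The arm moves only by the shell command python3 -m creep 'ROWS' [OPENING] [FORCE]. ROWS is JSON, a list of rows, each a list of 4 numbers: the shift along the tool's x, y, z in mm, then the turn about the tool's z in rad. In form: [[dx, dy, dz, spin], ...]. A call has 1 to 20 rows; each row is the pose to reach, as a shift and turn from the pose commanded when the call began, along the tool's axes at that moment; what a row does not reach only later rows make up. A row lasts 1/10 s, in which the tool goes at most 50 mm and 8.59 degrees, less where a joint would pass 70% of its speed; a pose out of reach is approached as far as the arm can. A call with a gripper value outside its range is refused whole. OPENING is the closure, from -1 (fully open) to 1 (shut), set as the call begins (- or left out, the last holds). The fingers move at their own pace and stop on an object; FORCE is the grip in N (left out, the last holds). Time passes only in rows, so rows that repeat a pose let the fingers close. It gives the time, the measured TCP pose, the force, the opening and the grip force at its end, in the units of the state.
- robot.get_obs(): the state, without advancing time (a new reading comes with each control period).
- robot.camera(name): name is "scene" or "top" or "wrist"; returns the picture (480x640x3 uint8, red, green, blue); there is no depth.
- robot.get_calibration(name): a dict with "intrinsics" (3x3 intrinsics, pixels), "k1" (the pictures are not rectified: a ray, as slopes to the right and down, at radius r is drawn at 1 + k1 r^2 times it, then the intrinsics apply), "R" (3x3) and "t" (3): a world point X has camera coordinates R X + t. Camera axes: x right, y down, z forward; pixel columns grow to the right and rows downward; lengths in mm; the calibration is good to about 2 mm. A picture is of the moment at which its call begins: read the wrist's pose just before it. get_calibration takes no time and is no camera call; for the wrist camera it gives the pose at the moment of the call.
- robot.sign_off(): hands the job in; it is judged then, once.
Trained networks look in the newest picture that a camera, given by its name, has taken for a name from the list of things; names that differ only in an ending like _2 or _b are one class to them, and where a whole thing is asked for, a point or a joint stands for the part that bears it (a point fixed in the world has none). Each returns a list of dicts, best first, with "p" (0 to 1); they miss things now and then, are a little off and sometimes report something else, mostly with a low value. They report only what shows in the picture. A call takes as long as a camera call.
- robot.trace(camera, thing): "pixels" (480x640 bool, what is visible of it) and "extent" ([centre column, centre row, width, height] in pixels, round what is visible of it).
- robot.spot_point(camera, thing): "position" ([column, row] in pixels: a listed point, or the origin of a listed thing).
The state is a dict: "t": time; "qpos": joint angles; "joint_vel": joint speeds; "effort": joint torques, N m; "position": TCP position; "ee_rot": TCP orientation; "contact_force": force on the tool from outside, world axes, zero at the start; "ft_torque": the same for the moment, N m; "gripper_width": finger opening in mm; "finger_force": force on a finger pad.
Only numpy, scipy, OpenCV 4.12 (cv2) and the standard library are available. Lean on these libraries where they do the work, as an engineer would, in place of code of your own. Each camera call takes 0.05 s, during which the arm holds its last target. There are 200 camera calls.

## Working session

There is one attempt and no reset: what is moved stays moved. The work goes in short steps, Python scripts to look and compute and a shell command to move; the robot and the scene stay as the last step left them, time stands still between calls to the robot, and variables do not carry over. Pictures are saved under pics/ and viewed, at most 13 in all, crops included, and the job is handed in when it is done.

```bash
mkdir -p pics
cat > h.py <<'E'
import numpy as np, cv2
from plant import robot
from scipy.spatial.transform import Rotation as Rn
np.set_printoptions(precision=1,suppress=True)
def ray(c,px):
    k=robot.get_calibration(c);K=np.array(k["intrinsics"]);R=np.array(k["R"]);t=np.array(k["t"])
    d=np.linalg.inv(K)@[px[0],px[1],1];rd=np.hypot(d[0],d[1]);r=rd
    for _ in range(30): r=rd/(1+k["k1"]*r*r)
    d[:2]*=(r/rd if rd>0 else 1)
    return -R.T@t, R.T@d
def atz(c,px,z):
    o,d=ray(c,px);return o+d*(z-o[2])/d[2]
def proj(c,X):
    k=robot.get_calibration(c);p=np.array(k["R"])@np.array(X)+np.array(k["t"]);s=p[:2]/p[2]
    s=s*(1+k["k1"]*(s@s));K=np.array(k["intrinsics"]);return (K@[s[0],s[1],1])[:2]
def tri(l):
    A=np.zeros((3,3));b=np.zeros(3)
    for c,p in l:
        o,d=ray(c,p);d=d/np.linalg.norm(d);M=np.eye(3)-np.outer(d,d);A+=M;b+=M@o
    X=np.linalg.solve(A,b);return X,[np.linalg.norm(proj(c,X)-p) for c,p in l]
def shot(c,f): 
    im=robot.camera(c);cv2.imwrite(f"pics/{f}.png",im[:,:,::-1]);return im
def tool(X):  # world point -> tool axes shift from TCP
    o=robot.get_obs();return Rn.from_quat(o["ee_rot"]).inv().apply(np.array(X)-o["position"])
E
python3 - <<'E'
from h import *
o=robot.get_obs();print(o["position"],o["ee_rot"],Rn.from_quat(o["ee_rot"]).as_matrix())
for c in("scene","top"): shot(c,c+"0")
Z={"gauge":0,"collars":100,"saddle":0,"saddle_center":24,"handle_grip":88,"needle_tip":85,"cup":0,"figure":0,"die":0}
for n,z in Z.items():
    D=[]
    for c in("scene","top"):
        r=robot.spot_point(c,n)
        if r: D.append((c,r[0]["position"]));print(n,c,np.array(r[0]["position"]),round(r[0]["p"],2),atz(c,r[0]["position"],z),len(r))
    if len(D)==2:print("   tri",*tri(D))
E
```

```text
[ 128.7 -560.2  403.8] [ 1.   0.1  0.  -0. ] [[ 1.   0.2 -0. ]
 [ 0.2 -1.   0. ]
 [ 0.  -0.  -1. ]]
gauge scene [215.1 261.2] 0.88 [ 665.1 -144.2    0. ] 1
gauge top [427.  227.4] 0.59 [ 659.3 -143.9    0. ] 1
   tri [ 661.6 -146.6   -4.9] [np.float64(1.1458287311638053), np.float64(1.1720091709149592)]
collars scene [346.3 331.8] 0.59 [688.2 161.9 100. ] 2
saddle scene [218.1 258.7] 0.67 [ 657.7 -145.     0. ] 2
saddle top [264.8 230.7] 0.94 [651.5 133.2   0. ] 1
   tri [687.3  60.4 178.3] [np.float64(67.65772801506004), np.float64(62.23651693786816)]
saddle_center scene [350.3 340.1] 0.66 [652.  144.8  24. ] 2
saddle_center top [257.3 230.2] 0.76 [647.9 142.1  24. ] 2
   tri [649.  142.9  18.7] [np.float64(0.10868626114084602), np.float64(0.09422895913722336)]
handle_grip scene [229.8 212.3] 0.76 [ 621.3 -137.3   88. ] 1
handle_grip top [436.5 241.1] 0.62 [ 621.7 -137.9   88. ] 2
   tri [ 621.5 -137.6   88. ] [np.float64(0.18810620485662669), np.float64(0.20817822065017533)]
needle_tip scene [254.1 231.8] 0.59 [625.9 -74.2  85. ] 1
needle_tip top [393.4 235.6] 0.92 [630.  -73.7  85. ] 1
   tri [628.7 -72.3  88.4] [np.float64(0.7236335820112461), np.float64(0.7656829211506125)]
cup scene [421.6 287. ] 0.72 [479.3 161.5   0. ] 1
cup top [251.4 330.4] 0.65 [483.2 150.8   0. ] 1
   tri [480.1 156.1  -3.3] [np.float64(3.3468379176184873), np.float64(3.329781931635515)]
figure scene [310.6 391.3] 0.57 [739.3 145.6   0. ] 2
figure top [260.7 181.6] 0.68 [738.5 143.1   0. ] 1
   tri [738.8 144.1  -2.4] [np.float64(0.5439481133139175), np.float64(0.4266520185065785)]
die scene [395.3 311.7] 0.68 [550.4 157.    0. ] 1
die top [250.6 287.4] 0.78 [554.5 154.4   0. ] 1
   tri [553.2 155.9   1.9] [np.float64(1.4295158376811299), np.float64(1.338595341174948)]
```

```bash
cd pics; python3 -c "
import cv2,numpy as np
a=cv2.imread('scene0.png');b=cv2.imread('top0.png')
cv2.imwrite('both0.png',cv2.resize(np.vstack([a,b]),(450,600)) if 0 else cv2.resize(np.hstack([a,b]),(800,300)))"
```

```text
(no output)
```

View pics/scene0.png

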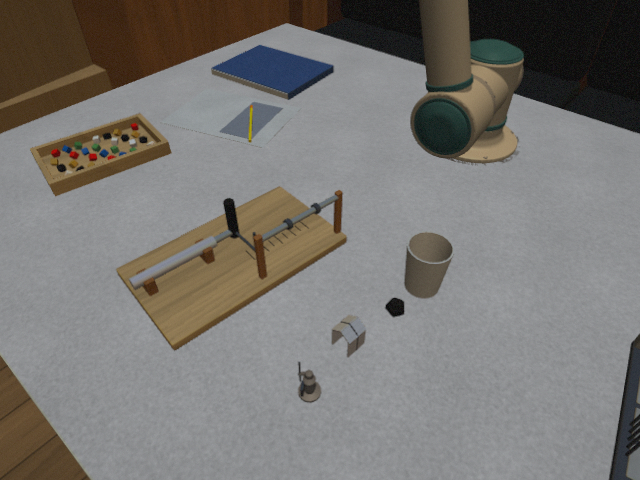

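View pics/top0.png

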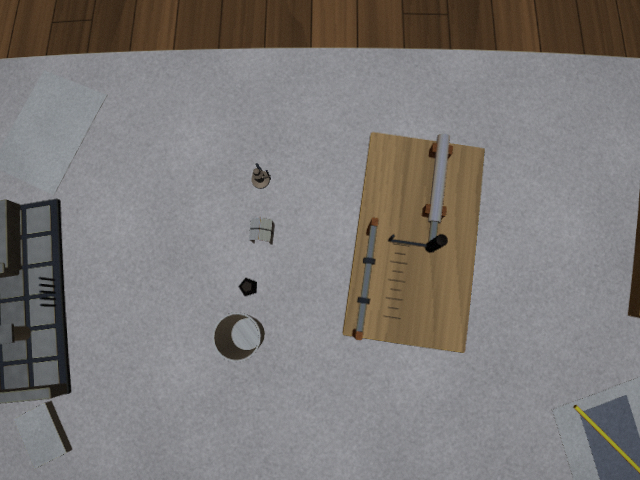

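Scene view: gauge with tube at far x, bar between posts, and collars at top-view (369,261) and (363,300). The saddle is at top (261,230), between the figure (261,178) and the die (248,287), with the cup at (240,335). I'll take a closer look at the saddle's orientation and fit the gauge's pose from the board corners.

Run:
```python
from h import *
a=cv2.imread('pics/scene0.png')[300:380,300:400];b=cv2.imread('pics/top0.png')[195:265,215:315]
c=cv2.imread('pics/top0.png')[120:360,330:500]
L=np.vstack([cv2.resize(a,(400,320),interpolation=2),cv2.resize(b,(400,280),interpolation=2)])
cv2.imwrite('pics/crop1.png',np.hstack([L,cv2.resize(c,(400,600),interpolation=2)])[:600,:800])
for p in [(372,132),(484,150),(464,352),(344,336)]: print("corner",atz("top",p,18))
for p in [(374,222),(358,334)]: print("post",atz("top",p,109))
for p in [(369,261),(363,300)]: print("coll",atz("top",p,100))
robot.camera("scene");robot.camera("top")
for n in("collars","saddle","needle_tip"):
  for c in("scene","top"):
    for r in robot.trace(c,n): print(n,c,round(r["p"],2),np.array(r["extent"]),cv2.minAreaRect(np.argwhere(r["pixels"])[:,::-1].astype(np.float32)))
for c in("scene","top"):
  for r in robot.spot_point(c,"collars"):print(c,r)
```

```text
corner [823.2 -49.8  18. ]
corner [ 792.9 -243.5   18. ]
corner [ 452.7 -195.4   18. ]
corner [477.2  -2.1  18. ]
post [645.8 -42.2 109. ]
post [485.2 -18.7 109. ]
coll [589.6 -35.3 100. ]
coll [533.1 -26.5 100. ]
collars scene 0.58 [234.1 224.1  40.1  56.3] ((238.98236083984375, 222.8293914794922), (40.674461364746094, 45.0130729675293), 12.52880859375)
collars top 0.59 [369.  280.4  17.2  49.9] ((366.0981750488281, 280.19488525390625), (11.524378776550293, 46.024879455566406), 6.9529571533203125)
saddle scene 0.84 [347.7 336.5  31.   41.6] ((349.2500305175781, 334.2500305175781), (31.819805145263672, 33.941123962402344), 45.0)
saddle top 0.74 [368.9 280.1  18.3  48.9] ((366.392333984375, 280.361572265625), (12.279438018798828, 46.016883850097656), 7.125016689300537)
saddle top 0.7 [262.5 230.6  24.4  25. ] ((261.4876708984375, 230.36712646484375), (24.705610275268555, 25.33371925354004), 6.009006023406982)
saddle top 0.38 [242.2 337.8  47.   53.6] ((237.42306518554688, 335.6153564453125), (48.53627395629883, 49.368316650390625), 33.6900634765625)
saddle top 0.22 [416.  241.5 144.3 221.8] ((417.4219055175781, 238.5087127685547), (125.76941680908203, 215.04112243652344), 7.666803359985352)
needle_tip scene 0.63 [236.6 223.4  39.1  52.3] ((237.96319580078125, 222.61782836914062), (41.5550537109375, 46.05412292480469), 11.003541946411133)
needle_tip top 0.56 [419.1 237.4  59.8  32.7] ((418.0033874511719, 241.0489044189453), (29.4820556640625, 57.03826904296875), 71.99583435058594)
scene {'position': [303.7, 215.9], 'p': 0.64}
```

View pics/crop1.png

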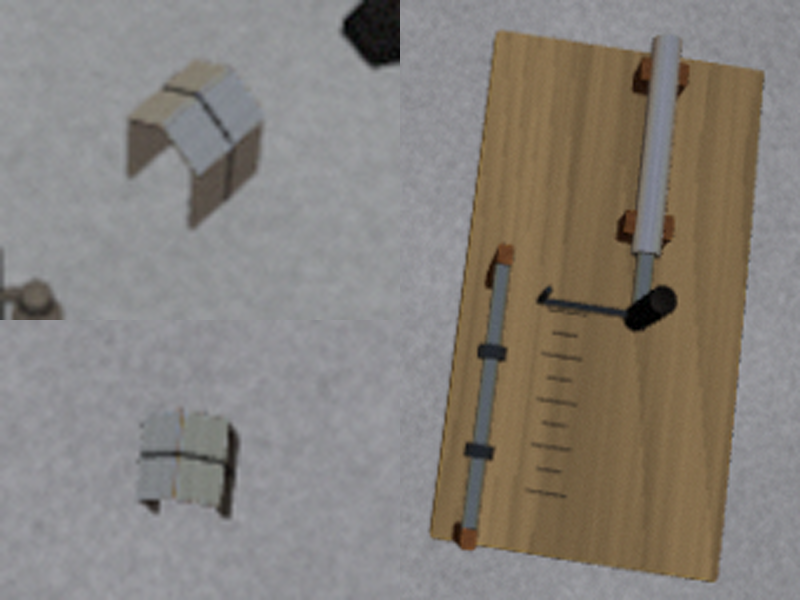

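Saddle's ridge runs nearly along world x, at about -5 to -6°; the gauge is at about -8°. Collar midpoint is about (561,-31,100). Next I'll work out the shift to above the saddle.

Run:
```python
from h import *
o=robot.get_obs();m=Rn.from_quat(o["ee_rot"]).as_matrix()
a=np.arctan2(m[1,0],m[0,0]);print("tool x yaw deg",np.degrees(a),"spin to -6deg:",-(np.radians(-6)-a))
print(tool([650,143,330]),o["t"])
k=robot.get_calibration("wrist");C=-np.array(k["R"]).T@np.array(k["t"]);print("cam in tool",tool(C),np.array(k["R"])@m)
print(k["intrinsics"])
```

```text
tool x yaw deg 12.935701267127715 spin to -6deg: 0.330490333285441
[ 665.5 -568.9   74.7] 1.5
cam in tool [79.6  0.8 31.1] [[-0.   1.   0. ]
 [-1.  -0.  -0.3]
 [-0.3 -0.   1. ]]
[[377.    0.  317.5]
 [  0.  377.  237.9]
 [  0.    0.    1. ]]
```

```bash
python3 -m creep '[[666,-569,75,0.33],[666,-569,75,0.33],[666,-569,75,0.33],[666,-569,75,0.33],[666,-569,75,0.33],[666,-569,75,0.33],[666,-569,75,0.33],[666,-569,75,0.33],[666,-569,75,0.33],[666,-569,75,0.33],[666,-569,75,0.33],[666,-569,75,0.33],[666,-569,75,0.33],[666,-569,75,0.33],[666,-569,75,0.33],[666,-569,75,0.33],[666,-569,75,0.33],[666,-569,75,0.33],[666,-569,75,0.33],[666,-569,75,0.33]]' -1 40
python3 - <<'E'
from h import *
o=robot.get_obs();m=Rn.from_quat(o["ee_rot"]).as_matrix();print(o["t"],o["position"],np.degrees(np.arctan2(m[1,0],m[0,0])))
shot("wrist","w1")
for n,z in(("saddle",0),("saddle_center",24)):
  for r in robot.spot_point("wrist",n):print(n,r["p"],r["position"],atz("wrist",r["position"],z))
print("exp",proj("wrist",[650,143,24]))
for r in robot.trace("wrist","saddle"):
  print(r["p"],r["extent"])
E
```

```text
t: 3.5
position: [650.4, 143.7, 329.0]
ee_rot: [0.999, -0.051, -0.001, 0.0]
contact_force: [-0.9, -0.5, -0.5]
gripper_width: 85.3
finger_force: 0.0
3.5 [650.4 143.7 329. ] -5.893374443160165
saddle 0.8 [327.3, 220.1] [648.  134.3   0. ]
saddle_center 0.97 [329.0, 230.9] [646.  133.6  24. ]
saddle_center 0.56 [322.1, 390.0] [501.4 153.7  24. ]
exp [316.1 227.1]
0.96 [330.2, 229.9, 50.6, 64.5]
0.5 [309.6, 95.3, 48.7, 52.0]
```

View pics/w1.png

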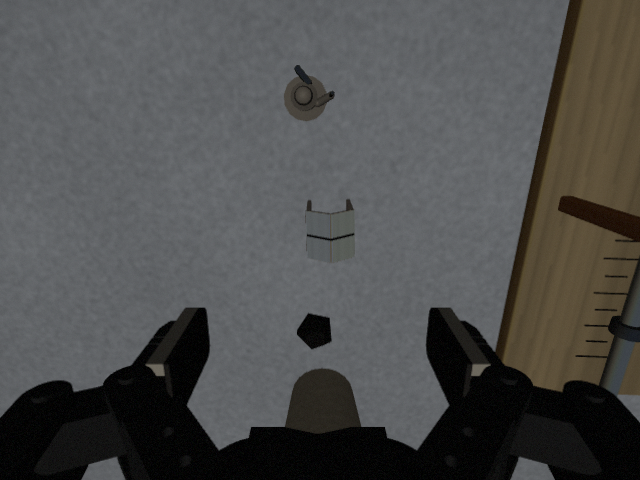

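Wrist view: the saddle is upright, columns 306–355, ridge from (330,213) to (331,262) with the line at (330,238). The bar and collar are at the right edge.

Run:
```python
from h import *
a=atz("wrist",(330.3,212.5),48);b=atz("wrist",(331,262),48);print("ridge",a,b,a-b,np.degrees(np.arctan2((a-b)[1],(a-b)[0])))
l=atz("wrist",(306.5,236),36);r=atz("wrist",(355,235),36);print("line ends",l,r,l-r)
l=atz("wrist",(306.5,259),36);r=atz("wrist",(355,258),36);print("front",l,r,l-r)
for X in([646,133.6,24],[646,134,48],[648,143,48]):print(X,proj("scene",X),proj("top",X))
im=cv2.imread("pics/w1.png")[195:275,290:370];cv2.imwrite("pics/w1c.png",cv2.resize(im,(560,560),interpolation=2))
```

```text
ridge [666.3 131.3  48. ] [630.1 134.3  48. ] [36.2 -3.   0. ] -4.732434317188993
line ends [647.6 150.2  36. ] [644.6 114.9  36. ] [ 3.  35.3  0. ]
front [629.7 152.3  36. ] [626.6 116.3  36. ] [ 3.1 36.   0. ]
[646, 133.6, 24] [346.8 333.2] [262.4 231.4]
[646, 134, 48] [347.8 323.5] [259.9 228.7]
[648, 143, 48] [351.9 327.8] [254.4 227.5]
```

View pics/w1c.png

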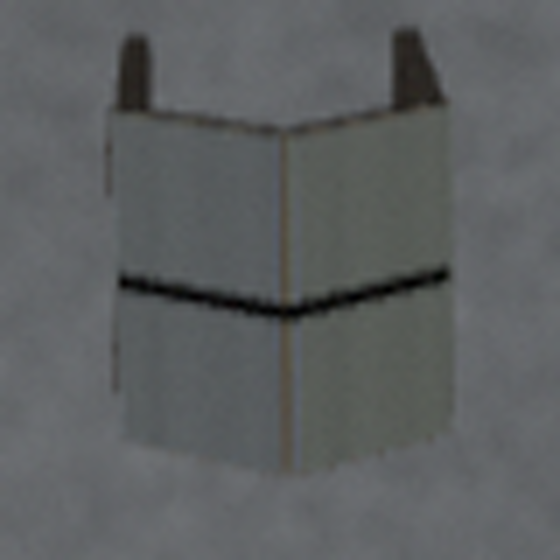

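Saddle centre is (647,133), yaw about -4.8°; the measured sizes match (36 x 35 mm). Now I'll descend and grip the legs.

```bash
python3 -m creep '[[-2,11,30,-0.02],[-2,11,70,-0.02],[-2,11,110,-0.02],[-2,11,135,-0.02],[-2,11,147,-0.02],[-2,11,152,-0.02],[-2,11,152,-0.02],[-2,11,152,-0.02]]' - 30
python3 -m creep '[[0,0,0,0],[0,0,0,0],[0,0,0,0],[0,0,0,0],[0,0,0,0],[0,0,0,0],[0,0,0,0],[0,0,0,0],[0,0,0,0],[0,0,0,0]]' 1 30
```

```text
t: 4.5
position: [648.0, 132.4, 179.4]
ee_rot: [0.999, -0.042, 0.002, -0.0]
contact_force: [0.7, 0.2, 0.0]
gripper_width: 85.8
finger_force: 0.0
t: 5.5
position: [647.5, 132.6, 178.4]
ee_rot: [0.999, -0.042, 0.0, -0.0]
contact_force: [-1.6, 1.0, 5.3]
gripper_width: 33.9
finger_force: 29.7
```

```bash
python3 -m creep '[[0,0,-40,0],[0,0,-80,0],[0,0,-120,0],[0,0,-150,0],[-30,42,-150,0.056],[-61,85,-150,0.056],[-92,128,-150,0.056],[-122,170,-150,0.056],[-122,170,-150,0.056],[-122,170,-150,0.056],[-122,170,-150,0.056],[-122,170,-150,0.056],[-122,170,-150,0.056]]'
python3 - <<'E'
from h import *
o=robot.get_obs();m=Rn.from_quat(o["ee_rot"]).as_matrix();print(o["t"],o["position"],np.degrees(np.arctan2(m[1,0],m[0,0])))
shot("wrist","w2")
for n,z in(("collars",100),("saddle_center",0),("needle_tip",85),("handle_grip",88)):
  for r in robot.spot_point("wrist",n):print(n,r["p"],r["position"],atz("wrist",r["position"],z))
for x in(75,0,-75): print(proj("wrist",[561+x*.99,-31-.139*x,100]))
E
```

```text
t: 6.8
position: [512.4, -25.8, 327.5]
ee_rot: [0.998, -0.069, 0.0, -0.0]
contact_force: [-0.5, 0.2, -0.2]
gripper_width: 33.7
finger_force: 30.3
6.8 [512.4 -25.8 327.5] -7.944045831864943
saddle_center 0.87 [317.9, 342.9] [397.7 -10.2   0. ]
needle_tip 0.86 [377.8, 21.2] [631.1 -73.1  85. ]
needle_tip 0.41 [523.9, 19.0] [ 621.7 -144.5   85. ]
handle_grip 0.73 [524.6, 21.0] [ 620.2 -143.5   88. ]
[312.5  14. ]
[313.3 178. ]
[313.9 307.1]
```

View pics/w2.png

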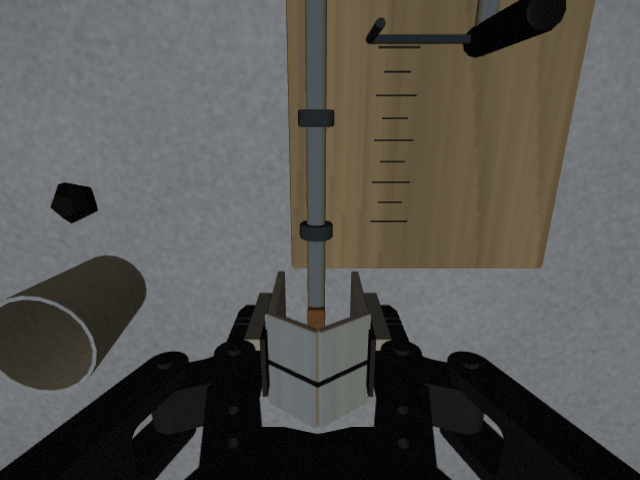

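Wrist view: collars at (316,118) and (316,231), with the bar vertical at column 316. Saddle's ridge is at column 318 with its line at (317.5,385); needle tip is near (377,22).

Run:
```python
from h import *
o=robot.get_obs();zr=o["position"][2]-178.4+48
c1=atz("wrist",(316,118),100);c2=atz("wrist",(316.3,231),100);m=(c1+c2)/2;d=c1-c2;print(c1,c2,m,np.linalg.norm(d),np.degrees(np.arctan2(d[1],d[0])))
s=atz("wrist",(317.7,384.5),zr);print("saddle ridge mid",s,"in tool",tool(s))
for z in(zr-5,zr+5):print(z,tool(atz("wrist",(317.7,384.5),z)))
r1,r2=atz("wrist",(317.3,331),zr),atz("wrist",(318,425),zr);print("ridge",tool(r1),tool(r2))
print("move tool", tool(m)-tool(s))
n=atz("wrist",(377,23),85);print("needle",n)
e=np.array([np.cos(np.radians(-8)),np.sin(np.radians(-8)),0]);print("pull",(n-m)@e,"y off",(m-n)@[-e[1],e[0],0])
```

```text
[590.2 -36.6 100. ] [532.2 -28.5 100. ] [561.2 -32.6 100. ] 58.52385111434805 -7.965196122841709
saddle ridge mid [511.  -26.3 197.1] in tool [ -0.6   0.1 130.4]
192.14631373506396 [ -4.7   0.1 135.4]
202.14631373506396 [  3.4   0.1 125.4]
ridge [ 18.6   0.  130.4] [-16.5   0.2 130.4]
move tool [50.6 -0.8 97.1]
needle [630.3 -72.8  85. ]
pull 73.98021431780927 y off 30.28807073890111
```

```bash
python3 -m creep '[[25,-1,0,0],[50,-1,0,0],[50,-1,0,0],[50,-1,0,0],[50,-1,30,0],[50,-1,60,0],[50,-1,75,0],[50,-1,80,0],[50,-1,82,0],[50,-1,84,0],[50,-1,84,0]]'
python3 - <<'E'
from h import *
o=robot.get_obs();print(o["t"],o["position"],o["contact_force"],o["gripper_width"]);print("remaining to TCP target",tool([561.2,-32.6,239.4]))
E
```

```text
t: 8.15
position: [561.3, -32.7, 244.5]
ee_rot: [0.998, -0.07, 0.001, 0.0]
contact_force: [-0.2, 0.4, -0.2]
gripper_width: 34.0
finger_force: 30.3
8.15 [561.3 -32.7 244.5] [-0.2  0.4 -0.2] 34.02154587309926
remaining to TCP target [-0.1 -0.1  5.1]
```

```bash
python3 -m creep '[[0,0,2,0],[0,0,3,0],[0,0,4,0],[0,0,4.5,0],[0,0,4.5,0],[0,0,4.5,0]]'
```

```text
t: 8.75
position: [561.2, -32.5, 239.5]
ee_rot: [0.998, -0.07, 0.0, -0.0]
contact_force: [-1.4, 1.1, 3.9]
gripper_width: 34.2
finger_force: 30.5
```

```bash
python3 -m creep '[[0,0,0,0],[0,0,0,0],[0,0,0,0],[0,0,0,0],[0,0,0,0]]' -0.1 30
python3 - <<'E'
from h import *
shot("wrist","w3");o=robot.get_obs();print(o["gripper_width"],o["contact_force"])
r1=robot.spot_point("wrist","saddle_center");print(r1[:2])
E
```

```text
t: 9.25
position: [561.1, -32.7, 239.1]
ee_rot: [0.998, -0.07, -0.0, 0.0]
contact_force: [0.4, 0.9, 0.2]
gripper_width: 46.9
finger_force: 0.0
47.28852412008502 [-0.3  0.  -0.2]
[{'position': [13.5, 307.1], 'p': 0.53}]
```

View pics/w3.png

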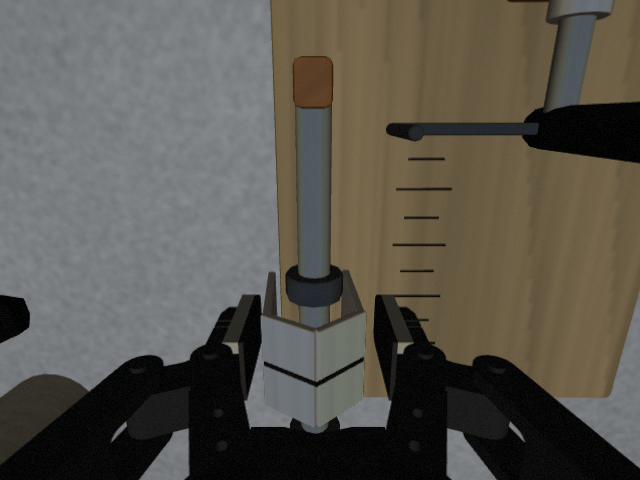

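The saddle hangs straight between the collars (line at (317,383), both fingers clear). Now I rise, move over the handle and spin −90° so the fingers close along the rod.

```bash
python3 -m creep '[[0,0,-15,0],[0,0,-45,0],[0,0,-85,0],[0,0,-110,0],[74,99,-110,-1.57],[74,99,-110,-1.57],[74,99,-110,-1.57],[74,99,-110,-1.57],[74,99,-110,-1.57],[74,99,-110,-1.57],[74,99,-110,-1.57],[74,99,-110,-1.57],[74,99,-110,-1.57],[74,99,-110,-1.57],[74,99,-110,-1.57],[74,99,-110,-1.57],[74,99,-110,-1.57],[74,99,-110,-1.57]]'
python3 - <<'E'
from h import *
o=robot.get_obs();m=Rn.from_quat(o["ee_rot"]).as_matrix();print(o["t"],o["position"],np.degrees(np.arctan2(m[1,0],m[0,0])),o["gripper_width"],o["qpos"])
shot("wrist","w4")
for n,z in(("needle_tip",85),("handle_grip",88),("saddle_center",85)):
  for r in robot.spot_point("wrist",n):
    p=atz("wrist",r["position"],z);print(n,r["p"],r["position"],p,tool(p))
for X in([561,-32.6,109],[620.6,-141,110],[630,-73,85]):print(X,proj("wrist",X))
E
```

```text
t: 11.15
position: [620.5, -141.0, 349.2]
ee_rot: [0.755, 0.655, -0.0, 0.0]
contact_force: [0.4, -0.6, 0.2]
gripper_width: 46.5
finger_force: 0.0
11.15 [ 620.5 -141.   349.2] 81.86272384151677 46.539726301930465 [-0.3  0.4  1.5 -0.   1.3 -0.2]
needle_tip 0.69 [318.8, 133.4] [632.5 -73.2  85. ] [ 68.8   2.3 264.2]
handle_grip 0.9 [318.7, 242.4] [ 622.9 -140.    88. ] [  1.4   2.2 261.2]
saddle_center 0.95 [184.3, 74.4] [561.4 -30.5  85. ] [101.1 -74.1 264.2]
[561, -32.6, 109] [168.8  73.9]
[620.6, -141, 110] [315.1 256.4]
[630, -73, 85] [314.6 133.7]
```

View pics/w4.png

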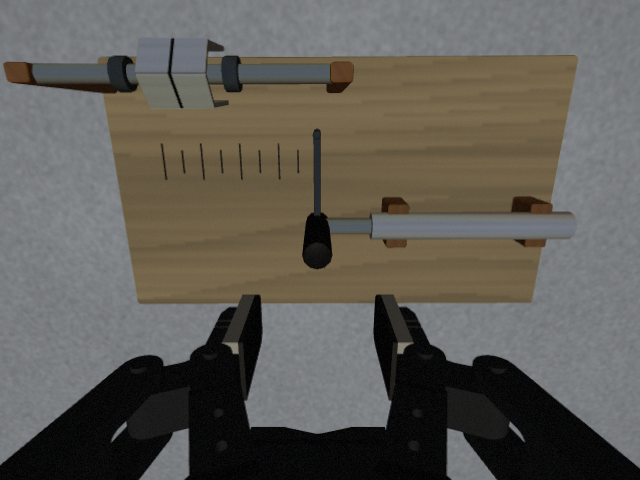

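Wrist view: handle top at (317,257), needle tip at (318,131), the saddle's ridge line at (173,72), collars at (119,73) and (231,73). The saddle hangs squarely.

```bash
python3 - <<'E'
from h import *
s=tool(atz("wrist",(173.5,72),109));n=tool(atz("wrist",(318,131.5),85));h=tool(atz("wrist",(317,257),110))
c=[tool(atz("wrist",p,100)) for p in((120,73),(231.5,73))]
print(s,n,h,c,"pull",n[1]-s[1])
E
python3 -m creep '[[0,1.5,30,0],[0,1.5,60,0],[0,1.5,85,0],[0,1.5,100,0],[0,1.5,106,0],[0,1.5,106,0],[0,1.5,106,0]]'
python3 -m creep '[[0,0,0,0],[0,0,0,0],[0,0,0,0],[0,0,0,0],[0,0,0,0],[0,0,0,0],[0,0,0,0]]' 1 60
```

```text
[ 99.9 -71.7 240.2] [ 69.9   1.8 264.2] [ -0.3   1.2 239.2] [array([ 100.3, -103.2,  249.2]), array([100.4, -44.2, 249.2])] pull 73.5445187665654
t: 12.05
position: [622.5, -141.4, 244.1]
ee_rot: [0.755, 0.656, 0.0, 0.001]
contact_force: [0.2, 0.3, 0.2]
gripper_width: 46.8
finger_force: 0.0
t: 12.75
position: [620.6, -141.1, 244.4]
ee_rot: [0.755, 0.656, -0.001, -0.001]
contact_force: [-4.5, 0.6, 5.4]
gripper_width: 16.8
finger_force: 58.4
```

```bash
python3 -m creep '[[0,-4,0,0],[0,-12,0,0],[0,-22,0,0],[0,-32,0,0],[0,-42,0,0],[0,-52,0,0],[0,-61,0,0],[0,-67,0,0],[0,-70,0,0],[0,-70,0,0],[0,-70,0,0]]'
python3 - <<'E'
from h import *
o=robot.get_obs();print(o["position"],o["contact_force"])
shot("wrist","w5");shot("top","t5")
for c in("wrist","top"):
  for n,z in(("needle_tip",85),("saddle_center",85)):
    for r in robot.spot_point(c,n):
      p=atz(c,r["position"],z);print(c,n,r["p"],r["position"],p,tool(p))
E
```

```text
t: 13.85
position: [554.9, -131.8, 244.4]
ee_rot: [0.755, 0.655, 0.002, 0.003]
contact_force: [7.0, 0.2, -0.9]
gripper_width: 16.5
finger_force: 59.0
[ 554.9 -131.8  244.4] [ 7.   0.2 -0.9]
wrist needle_tip 0.92 [317.1, 147.3] [567.3 -64.5  85. ] [ 68.5   1.4 159.4]
wrist saddle_center 0.68 [282.3, 38.8] [561.4 -31.1  85. ] [100.7  -9.2 159.3]
top needle_tip 0.7 [385.5, 275.7] [569.6 -61.1  85. ] [ 72.2   3.1 159.4]
top needle_tip 0.37 [423.0, 262.5] [ 589.7 -117.4   85. ] [ 19.3  30.9 159.7]
top saddle_center 0.88 [362.2, 281.8] [560.3 -26.5  85. ] [105.2 -11.  159.3]
```

View pics/w5.png

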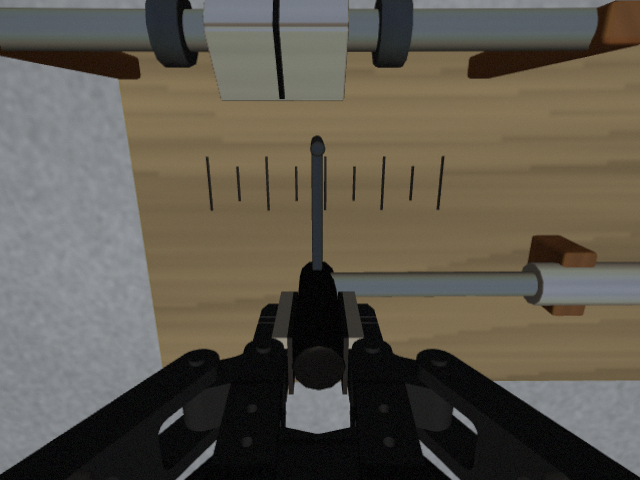

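Wrist view: needle tip at (317,147); the saddle's line runs from ridge (277,23) to eave (282,98). The needle is still some 9–10 mm short.

Run:
```python
from h import *
n=tool(atz("wrist",(317.3,145),85));print("needle",n)
for p,z in(((277,23),109),((282,98),97)): print(tool(atz("wrist",p,z)))
for p in((169,30),(393,30)): print("coll",tool(atz("wrist",p,100)))
# saddle edges at eave
for p in((222,99),(345,99)):print("edge",tool(atz("wrist",p,97)))
```

```text
needle [ 69.3   1.5 159.4]
[ 99.9  -8.4 135.3]
[ 83.3  -8.7 147.3]
coll [100.1 -38.  144. ]
coll [100.2  21.8 144.5]
edge [ 83.  -26.  147.2]
edge [ 83.    9.5 147.4]
```

```bash
python3 -m creep '[[0,-4,0,0],[0,-8,0,0],[0,-10,0,0],[0,-10,0,0],[0,-10,0,0],[0,-10,0,0]]'
python3 - <<'E'
from h import *
shot("wrist","w6");o=robot.get_obs();print(o["position"],o["contact_force"])
for n,z in(("needle_tip",85),("saddle_center",85)):
    for r in robot.spot_point("wrist",n):
      p=atz("wrist",r["position"],z);print(n,r["p"],r["position"],tool(p))
shot("scene","s6")
E
```

```text
t: 14.75
position: [545.3, -130.5, 244.4]
ee_rot: [0.755, 0.655, 0.003, 0.004]
contact_force: [7.5, -0.0, -1.4]
gripper_width: 17.0
finger_force: 59.0
[ 545.3 -130.5  244.4] [ 8.2 -1.1 -0.9]
needle_tip 0.58 [316.1, 147.0] [ 68.6   1.  159.4]
saddle_center 0.57 [314.3, 38.3] [100.9   0.5 159.4]
```

View pics/w6.png

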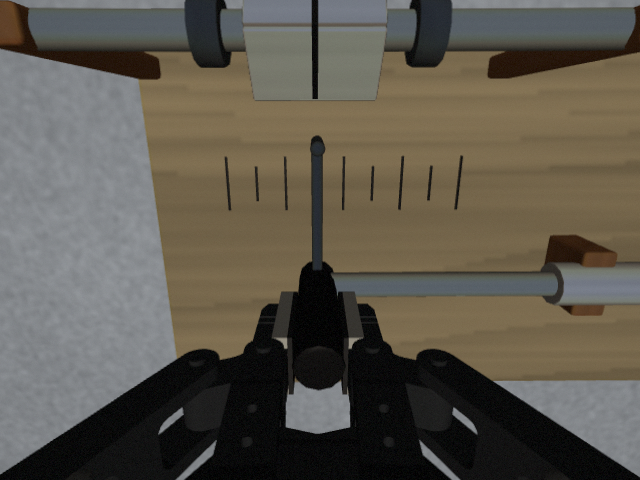

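Needle tip is at (317,145) and the saddle's line at columns 314.5–315, so they are nearly level. Working out the remainder:

Run:
```python
from h import *
print(tool(atz("wrist",(317.3,145),85)),tool(atz("wrist",(315,23),109)),tool(atz("wrist",(315,97),97)))
im=robot.camera("wrist")
for r in(10,50,70,90):
  g=im[r,290:340].astype(int).sum(1);w=np.clip(g.max()*0.5-g,0,None);print(r,"line col",290+(w*np.arange(50)).sum()/w.sum())
```

```text
[ 69.3   1.4 159.4] [ 99.9   0.9 135.4] [ 83.6   0.8 147.4]
10 line col 314.35689655172416
50 line col 314.4899874843554
70 line col 314.59013157894736
90 line col 314.6439189189189
```

```bash
python3 -m creep '[[0,-0.7,0,0],[0,-0.7,0,0],[0,-0.7,0,0],[0,-0.7,0,0],[0,-0.7,0,0],[0,-0.7,0,0],[0,-0.7,0,0],[0,-0.7,0,0]]'
python3 - <<'E'
from h import *
im=shot("wrist","w7");o=robot.get_obs();print(o["position"],o["contact_force"],o["joint_vel"])
for r in(50,90):
  g=im[r,290:340].astype(int).sum(1);w=np.clip(g.max()*0.5-g,0,None);print(r,290+(w*np.arange(50)).sum()/w.sum())
cv2.imwrite("pics/c7.png",np.hstack([im[0:200,220:420,::-1].repeat(2,0).repeat(2,1),cv2.resize(cv2.imread("pics/s6.png")[150:350,120:320],(400,400))]))
for r in robot.spot_point("wrist","needle_tip"):print(r)
E
```

```text
t: 15.8
position: [544.8, -130.4, 244.5]
ee_rot: [0.755, 0.655, 0.003, 0.004]
contact_force: [7.7, -0.4, -1.6]
gripper_width: 16.4
finger_force: 59.0
[ 544.8 -130.4  244.4] [ 8.7 -1.7 -1.8] [ 0. -0.  0. -0. -0.  0.]
50 316.68111254851226
90 316.6901041666667
{'position': [315.1, 146.0], 'p': 0.82}
```

View pics/c7.png

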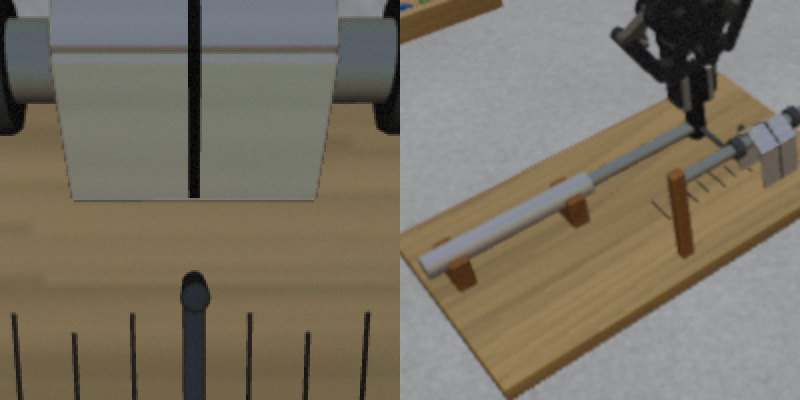

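The needle is in line with the saddle's mark (both at column ~317). The saddle hangs straight between the collars, released, and the rod is held out steadily.

```bash
python3 -c "
from plant import robot
print(robot.sign_off())"
```

```text
the job is handed in; nothing more can be done
None
```

The job is handed in: the saddle hangs straight and released on the bar between the collars, and the arm is still holding the rod out with its needle level with the saddle's middle line, within about 1 mm by the wrist camera; I never touched the cup, figure or die.

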